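Set the ratchet of a plate-sealing press to tighten and clamp the sample plate

TASK

Seal the sample plate in the little hand press: flip the red direction lever on the ratchet head over to the tightening side (the green dot), then work the ratchet handle clockwise, swinging it back for another stroke when it runs out of swing, until the platen clamps the plate firmly, which is when the handle post needs a push of about 9 to 10 N. Never push on much past that, because 14 N spoils the plate; then let go, and leave the other things on the bench alone.

Things in the scene. Friction and masses are not known exactly. Their poses are not given: they have to be found in the camera images.
- press: fixed hand press: white base 190 (x) x 250 (y) x 30 mm, two 28 mm steel columns at y = +-95 mm with a dark blue cross-beam (top 131 mm above the bench); a vertical screw in its middle carries the ratchet head and handle on top. Origin: on the bench, on the screw's axis; z up; its front (-x) faces roughly to the robot.
- head_top (a point): on the screw's axis, centre of the top of the ratchet head, a round steel cover 92 mm in diameter, 159 mm above the bench. x points directly away from the handle post (the post lies at -x), z up. On the cover a green dot (tighten) lies at y = -34 mm and a yellow dot (loosen) at y = +34 mm. 12 teeth: up to 0.53 rad of a stroke is lost before the ratchet takes up the screw.
- ratchet_handle (a joint): handle angle about the screw's axis: 0 when it points along the press's -x, growing clockwise seen from above; stops at -0.9 and 0.9. With the lever at tighten, swinging clockwise (growing) turns the screw and lowers the platen 10 mm per rad; swinging back clicks over freely (1 to 3 N at the post) and leaves it there, for friction holds the screw. At loosen it is the reverse.
- handle_post (a point): top centre of the handle's upright round grip post, a freely spinning black sleeve 25 mm in diameter, 156 to 208 mm above the bench, 120 mm from the screw's axis; grip or push it. Turning the free screw takes 5 to 6 N; once the pad meets the plate this rises 25 to 40 N per rad; 9 to 10 N is firm, 14 N spoils the plate (read in slow motion; at rest 2 to 4 N less).
- direction_lever (a joint): red direction lever on the head: about -0.5 at the loosen side (start), 0.55 at the tighten stop, growing clockwise seen from above; past 0.4 it is properly over. Its pivot is on the handle arm 40 mm from the screw's axis. It stays where it is left; pushing its tab sideways takes about 4 to 6 N until it meets its stop.
- lever_tab (a point): centre of the top of the lever's upright red tab: 13 mm in diameter, top 190 mm above the bench, 23 mm clear of the flat lever (167 mm), 38 mm from the lever's pivot, near the screw's axis, so that pushing it sideways hardly swings the handle. It travels about 39 mm, from the +y side of head_top (loosen) to its -y side (tighten).
- platen: dark steel platen 90 x 130 mm carried down by the screw, with a stiff black rubber pad beneath (50 N per mm) whose height below the platen is set anew each time, by +-2 mm, and is not reported. The origin is the press's origin when the screw is as built (pad face 78 to 82 mm above the bench) and sinks with the platen.
- plate: the sample plate on the aluminium anvil under the platen: white, 86 x 127 x 20 mm with an orange sealing mat as its upper 4 mm; origin at the centre of its underside. The anvil's height varies: the gap from plate to pad is 3 to 12 mm at the start.
- rack_red: loose bystander, white tube rack with red caps: block 70 x 160 mm, 98 mm tall with three rows of capped tubes; origin at the centre of its underside. Leave it alone.
- rack_blue: loose bystander, white tube rack with blue caps: block 70 x 160 mm, 98 mm tall with three rows of capped tubes; origin at the centre of its underside. Leave it alone.
- rack_orange: loose bystander, orange tube rack with red caps: block 70 x 160 mm, 98 mm tall with three rows of capped tubes; origin at the centre of its underside. Leave it alone.
- spare_plate: loose bystander: a second sample plate lying on the bench, 86 x 127 x 20 mm; origin at the centre of its underside. Leave it alone.
- spray_bottle: loose bystander: white bottle with blue cap, 64 mm in diameter, 170 mm tall; origin at the centre of its underside. Leave it alone.
- scanner: loose bystander: white and grey barcode reader lying on the bench, about 133 x 62 x 35 mm; origin near its middle, on the bench. Leave it alone.
- sample_tube: loose bystander: capped tube lying on the bench, 95 mm long, 18 mm thick; origin on the bench under its middle. Leave it alone.
There are look-alikes about, which are no part of the job. Leave any pink or turquoise look-alike of the plate alone.

How it is judged:
On the way, in this order (a step that is already met when the one before it is completed fails the run):
1. the direction lever is flipped to the tighten side (value of joint direction_lever above 0.4 rad), for 0.2 s.
2. the platen clamps the plate (contact force between platen and plate above 20 N), for 0.2 s.
At the end, for the whole second after the job is handed in: The direction lever is on the tighten side (joint above 0.35), the platen presses on the plate with 20 to 90 N and keeps pressing after the handle is let go, and the plate lies still under the platen, within 8 mm of the screw's axis in x and y (value of joint direction_lever above 0.35 rad and contact force between platen and plate between 20 and 90 N and x of plate in the frame of press between -0.008 and 0.008 m and y of plate in the frame of press between -0.008 and 0.008 m and linear speed of plate below 0.01 m/s); the robot touches nothing.
It fails at once if the plate is spoiled: the platen presses on it with more than 110 N (about 14 N at the handle post) (contact force between platen and plate above 110 N).
It fails at once if a bystander on the bench is moved by more than 30 mm (distance of any of rack_red, rack_blue, rack_orange, spare_plate, spray_bottle, scanner, sample_tube from where it was at the start of the episode above 0.03 m).
It also fails if it takes over 72 s, if anything falls off the work surface, if the arm or the gripper's body presses on something with over 40 N, if the wrist force passes 120 N, or if a joint passes its speed limit or range.

ROBOT

A 7-joint arm with a two-finger parallel gripper is mounted at the origin on the work surface. World frame = base frame: x ahead of the robot, y to its left, z up, the work surface at z = 0. Lengths are in m, angles in rad, forces in N, time in s.
With the tool pointing down it reaches from about 0.35 to 0.9 m from the base axis. Payload 19.9 kg.
Tool frame: the origin (TCP) lies between the finger pads; the fingertips stand 8 mm ahead of it and the grasp point (between the pads) lies 11 mm behind it; z points along the fingers, y is the line along which they close (so a half turn about z gives the same grasp; the last joint's range is limited). The gripper opens to 94 mm and grips with 3 to 60 N. Pads are 16 mm wide; open, the fingers measure 119 mm over their backs; the gripper's body (75 mm by 177 mm) begins 78 mm behind the grasp point.
Start: joints at [1.165, 0.417, -0.01, 1.614, 0.005, 1.111, -0.053], TCP at [0.223, -0.584, 0.213] pointing down, gripper open.
Joint ranges: [-2.81, 2.81], [-0.39, 2.02], [-1.27, 1.25], [0.06, 2.57], [-1.19, 4.33], [0.19, 2], [-2.82, 2.82]. Speed limits (rad/s): [1.89, 1.89, 2.39, 2.39, 3.01, 3.01, 3.01].

INTERFACE

Orientations are given as a rotation vector (axis times angle).
In Python, from cell import r gives the robot as it stands.
- The arm moves only by the tool move_arm, never from a script. Its argument "plan" is a list of rows, each an object with "offset": the shift along the world's x, y, z in units of 30 mm (1.0 is 30 mm), a list of three; "turn": the turn about the world's z in degrees; "claw": the closure, from -1 (fully open) to 1 (shut), so that 0 is half open. A call has 1 to 5 rows; each row is the pose to reach, as a shift and turn from the pose commanded when the call began; what a row does not reach only later rows make up. A row lasts 1/12 s, in which the tool goes at most 41.7 mm and 7.16 degrees, less where a joint would pass 70% of its speed; a pose out of reach is approached as far as the arm can. A call with a gripper value outside its range is refused whole. The fingers move at their own pace and stop on an object; "grip_force" is the grip in N (left out, the last holds). Time passes only in rows, so rows that repeat a pose let the fingers close. It gives the time, the measured TCP pose, the force, the opening and the grip force at its end, in the units of the state.
- r.get_obs(): the state, without advancing time (a new reading comes with each control period).
- r.capture(name): name is "scene" or "side" or "wrist"; returns a dict with "img" (480x640x3 uint8, red, green, blue), "fx", "fy", "cx", "cy" (pixels), "R" (3x3) and "t" (3): a world point X has camera coordinates R X + t. Camera axes: x right, y down, z forward; pixel columns grow to the right and rows downward; lengths in m; the calibration is good to about 2 mm. A picture is of the moment at which its call begins. There is no depth.
- r.sign_off(): hands the job in; it is judged then, once.
The state is a dict: "t": time; "q": joint angles; "dq": joint speeds; "effort": joint torques, N m; "position": TCP position; "tcp_rot": TCP orientation; "contact_force": force on the tool from outside, world axes, zero at the start; "torque": the same for the moment, N m; "finger_gap": opening from 0.0 (shut) to 1.0 (fully open); "gripper_force": force on a finger pad.
Only numpy, scipy, OpenCV 4.12 (cv2) and the standard library are available. Lean on these libraries where they do the work, as an engineer would, in place of code of your own. Each camera call takes 0.05 s, during which the arm holds its last target. There are 200 camera calls.

## Working session

There is one attempt and no reset: what is moved stays moved. The work goes in short steps, Python scripts to look and compute and a tool call to move; the robot and the scene stay as the last step left them, time stands still between calls to the robot, and variables do not carry over. Pictures are saved under pics/ and viewed, at most 10 in all, crops included, and the job is handed in when it is done.

Besides the shell and the picture viewer there is one more tool, called after "Request:" as name(argument=value, ...) on one line, values as JSON. move_arm: Moves the arm, as the interface text tells. Its arguments: {"type":"object","properties":{"plan":{"type":"array"},"grip_force":{"type":"number"}},"required":["plan"]}

```bash
mkdir -p pics; ls; python3 - <<'E'
from cell import r
import cv2,pickle
d={}
for n in("scene","side"):
    c=r.capture(n);d[n]=c
    cv2.imwrite(f"pics/{n}0.png",c["img"][:,:,::-1])
pickle.dump(d,open("cal.pkl","wb"))
o=r.get_obs();print({k:o[k] for k in("t","position","tcp_rot","contact_force","finger_gap")})
E
```

```text
pics
{'t': 0.1, 'position': array([ 0.22287571, -0.58358113,  0.212926  ]), 'tcp_rot': array([-3.08848342e+00, -5.69827880e-01,  4.43345574e-04]), 'contact_force': array([ 0.02008118, -0.14170476, -0.0271159 ]), 'finger_gap': 1.0005456728159645}
```

View pics/scene0.png

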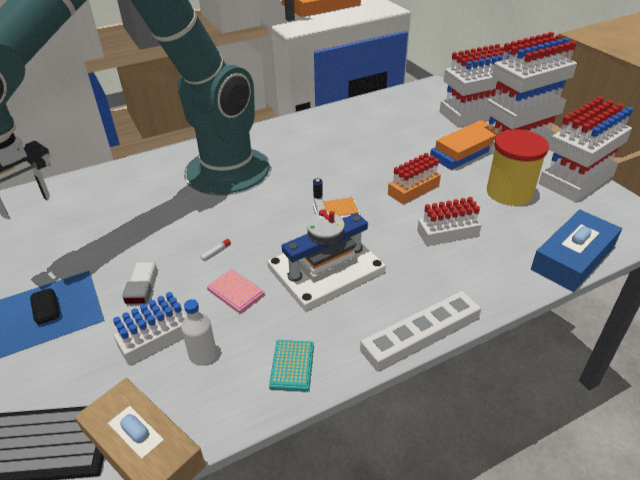

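View pics/side0.png

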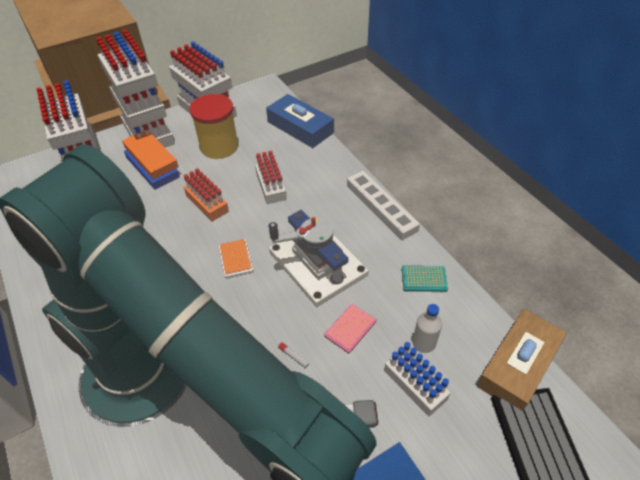

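The press stands at about (326,250) in scene and (318,262) in side. The black handle post is at (318,188) scene and (273,230) side. Possible mix-ups for the red tab are the red rack caps (415,170) and (450,215), the tube cap (227,243) and the tub lid (520,145). None of these sits on the steel head, and the tab at about (325,215) does. I'll check that in a close crop.

```bash
python3 - <<'E'
import cv2,pickle,numpy as np
d=pickle.load(open("cal.pkl","rb"))
a=d["scene"]["img"][165:315,260:395];b=d["side"]["img"][195:305,250:380]
f=lambda i,s:cv2.resize(i[:,:,::-1],None,fx=s,fy=s,interpolation=cv2.INTER_CUBIC)
A=f(a,3);B=f(b,3)
H=max(A.shape[0],B.shape[0]);P=lambda i:cv2.copyMakeBorder(i,0,H-i.shape[0],0,0,cv2.BORDER_CONSTANT)
I=np.hstack([P(A),P(B)]);print(A.shape,B.shape,I.shape)
cv2.imwrite("pics/crop0.png",I)
E
```

```text
(450, 405, 3) (330, 390, 3) (450, 795, 3)
```

View pics/crop0.png

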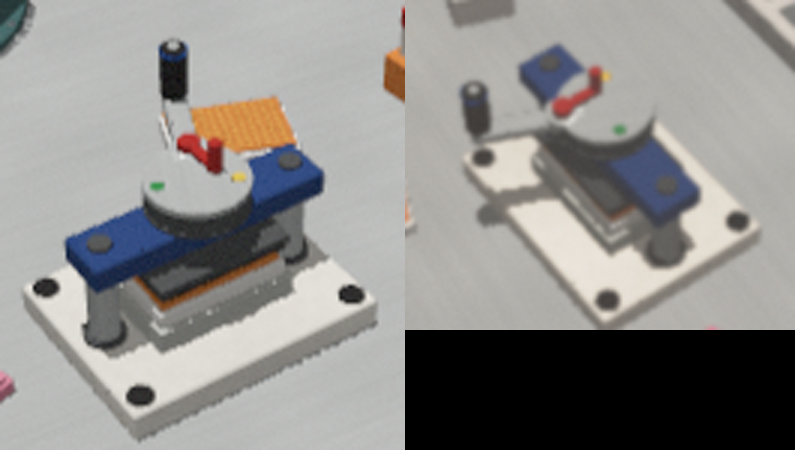

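The crop shows the red tab on the steel cover near the yellow (loosen) dot, with the green dot opposite. Next I triangulate the points.

```bash
cat > h.py <<'E'
import cv2,pickle,numpy as np
d=pickle.load(open("cal.pkl","rb"))
def K(c): return np.array([[c["fx"],0,c["cx"]],[0,c["fy"],c["cy"]],[0,0,1]])
def PM(c): return K(c)@np.c_[c["R"],c["t"]]
def tri(a,b):
    X=cv2.triangulatePoints(PM(d["scene"]),PM(d["side"]),np.float64(a).reshape(2,1),np.float64(b).reshape(2,1));return (X[:3]/X[3]).ravel()
def ray(c,p,z):
    R,t=np.array(c["R"]),np.array(c["t"]);o=-R.T@t;v=R.T@np.linalg.inv(K(c))@[p[0],p[1],1];return o+v*(z-o[2])/v[2]
E
python3 - <<'E'
from h import *
S=lambda u,v:(u/3+260-.33,v/3+165-.33)
D=lambda u,v:((u-405)/3+250-.33,v/3+195-.33)
for n,a,b,z in[("post",(173,45),(472,86),.208),("tab",(215,142),(597,71),.190),("green",(157,186),(620,130),.159),("yel",(239,177),(606,76),.159),("boltR",(99,242),(665,185),.131),("boltL",(289,160),(550,63),.131)]:
    a=S(*a);b=D(*b);print(n,tri(a,b).round(4),ray(d["scene"],a,z).round(4),ray(d["side"],b,z).round(4))
E
```

```text
post [0.469  0.0968 0.2079] [0.4703 0.0953 0.208 ] [0.4692 0.0985 0.208 ]
tab [0.5836 0.0736 0.1871] [0.5861 0.0729 0.19  ] [0.5822 0.07   0.19  ]
green [0.5778 0.0228 0.157 ] [0.5796 0.0224 0.159 ] [0.5769 0.0205 0.159 ]
yel [0.6006 0.087  0.1574] [0.6018 0.0868 0.159 ] [0.5998 0.0849 0.159 ]
boltR [ 0.5901 -0.0368  0.131 ] [ 0.59   -0.0367  0.131 ] [ 0.5901 -0.0369  0.131 ]
boltL [0.5741 0.1511 0.1318] [0.5726 0.1526 0.131 ] [0.5742 0.1505 0.131 ]
```

Request:
move_arm(plan=[{"offset":[0,0,3],"turn":0,"claw":-1},{"offset":[0,0,3],"turn":-7,"claw":-1},{"offset":[1,2,3],"turn":-14,"claw":-1},{"offset":[2,3.2,3],"turn":-21,"claw":-1},{"offset":[2.7,4.4,3],"turn":-28,"claw":-1}], grip_force=15)

```text
t: 0.52
position: [0.2852, -0.4815, 0.3033]
tcp_rot: [3.136, -0.18, 0.001]
contact_force: [0.8, -0.0, 0.2]
finger_gap: 1.001
gripper_force: 0.0
```

Request:
move_arm(plan=[{"offset":[0.6,1.2,0],"turn":-7,"claw":-0.5},{"offset":[1.2,2.4,0],"turn":-8,"claw":-0.3},{"offset":[1.8,3.6,0],"turn":-8,"claw":-0.2},{"offset":[2.4,4.8,0],"turn":-8,"claw":-0.2},{"offset":[3,6,0],"turn":-8,"claw":-0.2}])

```text
t: 0.93
position: [0.3749, -0.3007, 0.3029]
tcp_rot: [3.117, -0.388, -0.0]
contact_force: [1.6, -0.6, -0.2]
finger_gap: 0.683
gripper_force: 0.0
```

Request:
move_arm(plan=[{"offset":[0.6,1.2,0],"turn":0,"claw":-0.2},{"offset":[1.2,2.4,0],"turn":0,"claw":-0.2},{"offset":[1.8,3.6,0],"turn":0,"claw":-0.2},{"offset":[2.4,4.8,0],"turn":0,"claw":-0.2},{"offset":[3,6,0],"turn":0,"claw":-0.2}])

```text
t: 1.35
position: [0.4649, -0.1208, 0.3029]
tcp_rot: [3.117, -0.389, 0.0]
contact_force: [0.8, -1.2, -0.5]
finger_gap: 0.602
gripper_force: 0.0
```

Request:
move_arm(plan=[{"offset":[0.8,1.2,0],"turn":0,"claw":-0.2},{"offset":[1.6,2.4,0],"turn":0,"claw":-0.2},{"offset":[2.4,3.6,0],"turn":0,"claw":-0.2},{"offset":[3.2,4.8,-0.3],"turn":0,"claw":-0.2},{"offset":[3.9,6,-1],"turn":0,"claw":-0.2}])

```text
t: 1.77
position: [0.5778, 0.0501, 0.279]
tcp_rot: [-3.117, 0.388, -0.004]
contact_force: [0.7, -0.7, 1.2]
finger_gap: 0.601
gripper_force: 0.0
```

Request:
move_arm(plan=[{"offset":[0,0.4,-0.5],"turn":0,"claw":-0.2},{"offset":[0,0.4,-0.5],"turn":0,"claw":-0.2},{"offset":[0,0.4,-0.5],"turn":0,"claw":-0.2}])

```text
t: 2.02
position: [0.5755, 0.06, 0.262]
tcp_rot: [3.117, -0.386, -0.003]
contact_force: [0.4, 0.1, 0.7]
finger_gap: 0.6
gripper_force: 0.0
```

Request:
move_arm(plan=[{"offset":[0.25,0.48,-0.5],"turn":0,"claw":-0.2},{"offset":[0.25,0.48,-1.2],"turn":0,"claw":-0.2},{"offset":[0.25,0.48,-1.2],"turn":0,"claw":-0.2},{"offset":[0.25,0.48,-1.2],"turn":0,"claw":-0.2}])

```text
t: 2.35
position: [0.5833, 0.0727, 0.2274]
tcp_rot: [3.117, -0.391, -0.001]
contact_force: [-0.4, -0.5, 0.9]
finger_gap: 0.6
gripper_force: 0.0
```

```bash
python3 - <<'E'
from cell import r
from h import *
c=r.capture("wrist");o=r.get_obs();print(o["position"],o["finger_gap"])
pickle.dump(c,open("w1.pkl","wb"))
for n,p in[("tab",(.583,.0745,.19)),("post",(.4695,.097,.208)),("tip",o["position"]-[0,0,.008])]:
    q=PM(c)@np.r_[p,1];print(n,q[:2]/q[2])
cv2.imwrite("pics/w1.png",c["img"][:,:,::-1])
E
```

```text
[0.58371087 0.07290139 0.22818021] 0.5981499249025042
tab [316.63873335 269.20636166]
post [326.35305561 447.39304295]
tip [318.60318783 286.95773559]
```

View pics/w1.png

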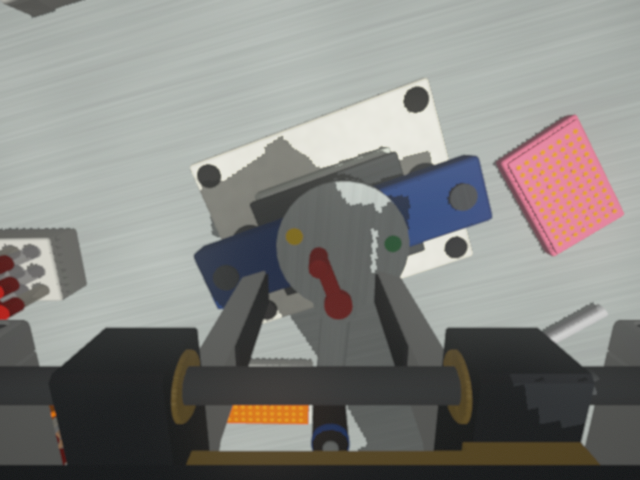

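The wrist view shows the red tab at (318,259) between the two fingers, yellow dot (294,236), green dot (393,243), beam bolts (227,277) and (463,196), and post top (331,444). I'll use these to refine the positions.

```bash
python3 - <<'E'
from h import *
c=pickle.load(open("w1.pkl","rb"))
for n,p,z in[("tab",(318,258),.19),("yel",(294,236),.159),("green",(393,243),.159),("cover",(343.5,247),.159),("bL",(227,277),.131),("bR",(463,196),.131),("post",(331,444),.208)]:
    print(n,ray(c,p,z).round(4))
E
```

```text
tab [0.5898 0.0719 0.19  ]
yel [0.5992 0.0867 0.159 ]
green [0.5777 0.022  0.159 ]
cover [0.5833 0.0557 0.159 ]
bL [0.5733 0.1506 0.131 ]
bR [ 0.5913 -0.0391  0.131 ]
post [0.4714 0.0934 0.208 ]
```

Request:
move_arm(plan=[{"offset":[0.07,0,-0.8],"turn":0,"claw":-0.2},{"offset":[0.07,0,-1.55],"turn":0,"claw":-0.2},{"offset":[0.07,0,-1.55],"turn":0,"claw":0.3},{"offset":[0.07,0,-1.55],"turn":0,"claw":1},{"offset":[0.07,0,-1.55],"turn":0,"claw":1}], grip_force=10)

```text
t: 2.82
position: [0.5864, 0.074, 0.1824]
tcp_rot: [-3.117, 0.389, -0.003]
contact_force: [-1.2, -0.2, 0.3]
finger_gap: 0.424
gripper_force: 0.0
```

Request:
move_arm(plan=[{"offset":[0,0,0],"turn":0,"claw":1},{"offset":[0,0,0],"turn":0,"claw":1},{"offset":[0,0,0],"turn":0,"claw":1}])

```text
t: 3.07
position: [0.586, 0.0743, 0.1813]
tcp_rot: [-3.117, 0.388, -0.002]
contact_force: [0.7, -0.2, 0.7]
finger_gap: 0.214
gripper_force: 0.0
```

Request:
move_arm(plan=[{"offset":[0,0,0],"turn":0,"claw":1},{"offset":[0,0,0],"turn":0,"claw":1},{"offset":[0,0,0],"turn":0,"claw":1}])

```text
t: 3.32
position: [0.5858, 0.0742, 0.1808]
tcp_rot: [3.117, -0.389, 0.001]
contact_force: [-0.7, -1.6, 6.6]
finger_gap: 0.133
gripper_force: 10.0
```

Request:
move_arm(plan=[{"offset":[0.03,-0.2,0],"turn":0,"claw":1},{"offset":[0,-0.4,0],"turn":0,"claw":1},{"offset":[-0.05,-0.55,0],"turn":0,"claw":1},{"offset":[-0.13,-0.7,0],"turn":0,"claw":1},{"offset":[-0.2,-0.85,0],"turn":0,"claw":1}])

```text
t: 3.73
position: [0.5815, 0.0489, 0.181]
tcp_rot: [-3.116, 0.388, -0.007]
contact_force: [10.8, 3.2, -2.5]
finger_gap: 0.135
gripper_force: 10.0
```

Request:
move_arm(plan=[{"offset":[-0.08,-0.1,0],"turn":0,"claw":1},{"offset":[-0.16,-0.2,0],"turn":0,"claw":1},{"offset":[-0.23,-0.3,0],"turn":0,"claw":1},{"offset":[-0.26,-0.36,0],"turn":0,"claw":1},{"offset":[-0.26,-0.36,0],"turn":0,"claw":1}])

```text
t: 4.15
position: [0.5732, 0.0387, 0.181]
tcp_rot: [-3.115, 0.388, -0.005]
contact_force: [9.1, 4.3, -1.4]
finger_gap: 0.133
gripper_force: 10.0
```

Request:
move_arm(plan=[{"offset":[-0.06,-0.08,0],"turn":0,"claw":1},{"offset":[-0.1,-0.14,0],"turn":0,"claw":1},{"offset":[-0.1,-0.14,0],"turn":0,"claw":1}])

```text
t: 4.4
position: [0.5712, 0.0365, 0.1813]
tcp_rot: [-3.113, 0.385, -0.009]
contact_force: [18.0, 16.8, -7.9]
finger_gap: 0.182
gripper_force: 10.0
```

The push force has jumped, so the lever is at its stop. I'll release, lift and look.

Request:
move_arm(plan=[{"offset":[0,0,0],"turn":0,"claw":0.3},{"offset":[0,0,0],"turn":0,"claw":-0.2},{"offset":[0,0,0],"turn":0,"claw":-0.2},{"offset":[0,0,1],"turn":0,"claw":-0.2},{"offset":[0,0,2.2],"turn":0,"claw":-0.2}])

```text
t: 4.82
position: [0.5673, 0.0333, 0.245]
tcp_rot: [3.117, -0.389, -0.008]
contact_force: [0.7, -0.3, 1.1]
finger_gap: 0.502
gripper_force: 0.0
```

```bash
python3 - <<'E'
from cell import r
from h import *
c=r.capture("wrist");o=r.get_obs();print(o["position"],o["finger_gap"],o["contact_force"])
pickle.dump(c,open("w2.pkl","wb"))
cv2.imwrite("pics/w2.png",c["img"][:,:,::-1])
E
```

```text
[0.57039341 0.03399138 0.25354779] 0.5421126087921024 [0.65968863 0.36569629 8.75218509]
```

View pics/w2.png

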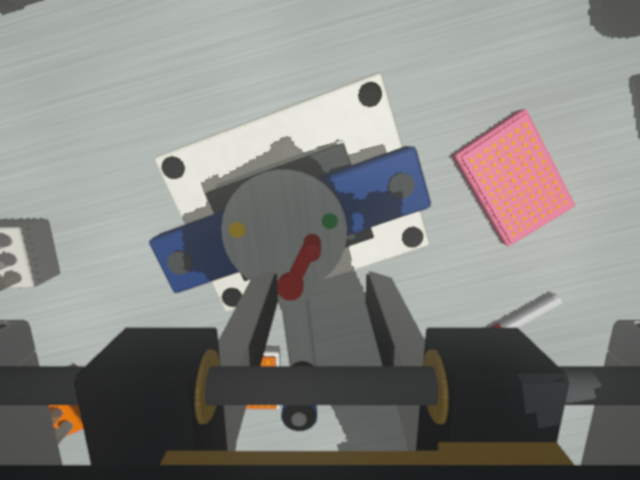

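The lever now points to the green side: tab (312,241), pivot (290,287), green dot (330,221), post top (299,419), cover centre (285,227). I'll check the angle.

```bash
python3 - <<'E'
from h import *
c=pickle.load(open("w2.pkl","rb"))
g={n:ray(c,p,z)[:2] for n,p,z in[("tab",(312.5,241),.19),("piv",(290,287),.167),("yel",(237,230),.159),("green",(330,221),.159),("cover",(285,227),.159),("post",(299,419),.208)]}
for k in g:print(k,g[k].round(4))
an=lambda v:np.arctan2(v[1],v[0])
A=np.array([.583,.056]);x=A-g["post"];print("R",np.linalg.norm(x),"handle",-(an(-x)%(2*np.pi)-np.pi-.087),"lever",-(an(g["tab"]-g["piv"])-an(x)), "dots",an(g["yel"]-g["green"])-np.pi/2-an(x))
E
```

```text
tab [0.58   0.0348]
piv [0.5436 0.0619]
yel [0.5932 0.089 ]
green [0.5831 0.0215]
cover [0.5868 0.0544]
post [0.4635 0.0741]
R 0.12088341779662579 handle 0.2375666882010117 lever 0.4898027662400074 dots 0.0022208435101850332
```

Request:
move_arm(plan=[{"offset":[-1.2,0.5,0],"turn":7,"claw":-0.2},{"offset":[-2.4,1,0],"turn":14,"claw":-0.2},{"offset":[-3.5,1.38,0],"turn":15,"claw":-0.2},{"offset":[-3.5,1.38,0],"turn":15,"claw":-0.2},{"offset":[-3.5,1.38,0],"turn":15,"claw":-0.2}])

```text
t: 5.28
position: [0.4629, 0.0753, 0.2468]
tcp_rot: [3.14, 0.023, 0.002]
contact_force: [0.8, 0.3, -0.7]
finger_gap: 0.602
gripper_force: 0.0
```

```bash
python3 - <<'E'
from cell import r
from h import *
c=r.capture("wrist");o=r.get_obs();print(o["position"],o["tcp_rot"],o["finger_gap"],o["contact_force"])
pickle.dump(c,open("w3.pkl","wb"))
cv2.imwrite("pics/w3.png",c["img"][:,:,::-1])
E
```

```text
[0.46395761 0.07480324 0.2467615 ] [3.14096512e+00 2.09106742e-02 1.64000005e-03] 0.6012426428517104 [ 0.3502551  -0.05422202  0.55969961]
```

View pics/w3.png

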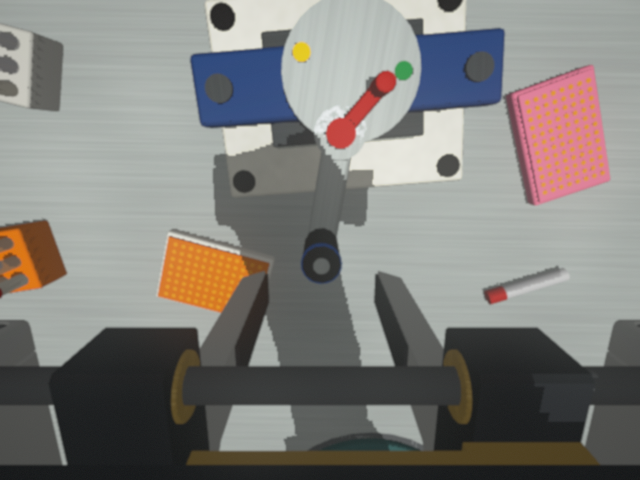

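The lever is clearly at the green dot. The post top at (321,265) lies between the fingers.

```bash
python3 - <<'E'
from h import *
c=pickle.load(open("w3.pkl","rb"))
for p,z in[((321,265),.208),((351,68),.159),((219,88),.131),((481,67),.131)]:print(ray(c,p,z).round(4))
E
```

```text
[0.4643 0.0744 0.208 ]
[0.5842 0.0565 0.159 ]
[0.5741 0.1514 0.131 ]
[ 0.5914 -0.0402  0.131 ]
```

Request:
move_arm(plan=[{"offset":[0,0,-1.2],"turn":0,"claw":-0.2},{"offset":[0,0,-2.4],"turn":0,"claw":-0.1},{"offset":[0,0,-2.4],"turn":0,"claw":0.3},{"offset":[0,0,-2.4],"turn":0,"claw":1},{"offset":[0,0,-2.4],"turn":0,"claw":1}], grip_force=15)

```text
t: 5.75
position: [0.4648, 0.0753, 0.1757]
tcp_rot: [-3.141, -0.021, -0.001]
contact_force: [1.0, -0.2, -0.4]
finger_gap: 0.372
gripper_force: 0.0
```

Request:
move_arm(plan=[{"offset":[0,0,0],"turn":0,"claw":1},{"offset":[0,0,0],"turn":0,"claw":1},{"offset":[0,0,0],"turn":0,"claw":1},{"offset":[0,0,0],"turn":0,"claw":1}])

```text
t: 6.08
position: [0.4649, 0.0753, 0.176]
tcp_rot: [-3.141, -0.022, -0.004]
contact_force: [0.4, -0.5, 8.5]
finger_gap: 0.262
gripper_force: 15.0
```

```bash
cat > arc.py <<'E'
import numpy as np
A=np.array([.583,.056]);Y=.087
def P(t,R=.12):
    a=np.pi+Y-t;return A+R*np.array([np.cos(a),np.sin(a)])
def st(o):
    v=o["position"][:2]-A;a=np.arctan2(v[1],v[0])%(2*np.pi);th=np.pi+Y-a
    F=o["contact_force"][:2];tg=np.array([np.sin(a),-np.cos(a)])
    return th,np.hypot(*v),-F@tg,F@v/np.hypot(*v)
def rows(a,b,n=5): return [((P(a+(b-a)*(i+1)/n)-P(a))/.03).round(2).tolist() for i in range(n)]
E
python3 - <<'E'
from cell import r
from arc import *
o=r.get_obs();print(o["t"],o["position"],o["finger_gap"],o["contact_force"],np.round(st(o),3))
L=[.24,-.04,-.32,-.6,-.84]
for a,b in zip(L,L[1:]):print(a,b,rows(a,b))
print("fwd")
t=-.84
while t<.8:print(round(t,2),rows(t,t+.12));t+=.12
E
```

```text
6.0833 [0.46490718 0.07527506 0.17597376] 0.26195597715684926 [ 0.35994014 -0.49553689  8.52391663] [ 0.249  0.12   0.431 -0.435]
0.24 -0.04 [[-0.03, -0.22], [-0.04, -0.45], [-0.05, -0.67], [-0.04, -0.89], [-0.01, -1.12]]
-0.04 -0.32 [[0.03, -0.22], [0.08, -0.44], [0.14, -0.66], [0.21, -0.87], [0.29, -1.08]]
-0.32 -0.6 [[0.09, -0.2], [0.2, -0.4], [0.32, -0.59], [0.44, -0.78], [0.58, -0.95]]
-0.6 -0.84 [[0.13, -0.15], [0.26, -0.28], [0.4, -0.42], [0.54, -0.54], [0.69, -0.66]]
fwd
-0.84 [[-0.08, 0.06], [-0.15, 0.12], [-0.22, 0.18], [-0.3, 0.24], [-0.37, 0.31]]
-0.72 [[-0.07, 0.07], [-0.14, 0.14], [-0.2, 0.21], [-0.26, 0.28], [-0.33, 0.35]]
-0.6 [[-0.06, 0.07], [-0.12, 0.15], [-0.17, 0.23], [-0.23, 0.31], [-0.28, 0.39]]
-0.48 [[-0.05, 0.08], [-0.1, 0.16], [-0.15, 0.25], [-0.19, 0.33], [-0.23, 0.42]]
-0.36 [[-0.04, 0.09], [-0.08, 0.18], [-0.12, 0.26], [-0.15, 0.35], [-0.18, 0.44]]
-0.24 [[-0.03, 0.09], [-0.06, 0.18], [-0.08, 0.28], [-0.11, 0.37], [-0.13, 0.46]]
-0.12 [[-0.02, 0.09], [-0.03, 0.19], [-0.05, 0.28], [-0.06, 0.38], [-0.07, 0.47]]
0.0 [[-0.01, 0.1], [-0.01, 0.19], [-0.01, 0.29], [-0.01, 0.38], [-0.01, 0.48]]
0.12 [[0.0, 0.1], [0.01, 0.19], [0.02, 0.29], [0.03, 0.38], [0.04, 0.48]]
0.24 [[0.02, 0.09], [0.03, 0.19], [0.05, 0.28], [0.08, 0.38], [0.1, 0.47]]
0.36 [[0.03, 0.09], [0.06, 0.18], [0.09, 0.27], [0.12, 0.36], [0.16, 0.45]]
0.48 [[0.04, 0.09], [0.08, 0.18], [0.12, 0.26], [0.16, 0.35], [0.21, 0.43]]
0.6 [[0.05, 0.08], [0.1, 0.16], [0.15, 0.25], [0.2, 0.33], [0.26, 0.4]]
0.72 [[0.06, 0.08], [0.12, 0.15], [0.18, 0.23], [0.24, 0.3], [0.31, 0.37]]
```

Request:
move_arm(plan=[{"offset":[-0.03,-0.22,0],"turn":0,"claw":1},{"offset":[-0.04,-0.45,0],"turn":0,"claw":1},{"offset":[-0.05,-0.67,0],"turn":0,"claw":1},{"offset":[-0.04,-0.89,0],"turn":0,"claw":1},{"offset":[-0.01,-1.12,0],"turn":0,"claw":1}])

```text
t: 6.5
position: [0.4646, 0.0416, 0.176]
tcp_rot: [-3.141, -0.022, -0.005]
contact_force: [0.3, 1.5, 9.2]
finger_gap: 0.261
gripper_force: 15.0
```

Request:
move_arm(plan=[{"offset":[0.03,-0.22,0],"turn":0,"claw":1},{"offset":[0.08,-0.44,0],"turn":0,"claw":1},{"offset":[0.14,-0.66,0],"turn":0,"claw":1},{"offset":[0.21,-0.87,0],"turn":0,"claw":1},{"offset":[0.29,-1.08,0],"turn":0,"claw":1}])

```text
t: 6.92
position: [0.4736, 0.0091, 0.176]
tcp_rot: [-3.141, -0.022, -0.005]
contact_force: [3.3, 2.4, 5.7]
finger_gap: 0.263
gripper_force: 15.0
```

```bash
python3 - <<'E'
from cell import r
from arc import *
o=r.get_obs();print(np.round(st(o),3))
E
```

```text
[-0.318  0.119 -0.885 -3.978]
```

Request:
move_arm(plan=[{"offset":[0.09,-0.2,0],"turn":0,"claw":1},{"offset":[0.2,-0.4,0],"turn":0,"claw":1},{"offset":[0.32,-0.59,0],"turn":0,"claw":1},{"offset":[0.44,-0.78,0],"turn":0,"claw":1},{"offset":[0.58,-0.95,0],"turn":0,"claw":1}])

```text
t: 7.33
position: [0.4911, -0.0192, 0.1759]
tcp_rot: [-3.141, -0.022, -0.005]
contact_force: [1.1, 2.4, 8.5]
finger_gap: 0.263
gripper_force: 15.0
```

Request:
move_arm(plan=[{"offset":[0.13,-0.15,0],"turn":0,"claw":1},{"offset":[0.26,-0.28,0],"turn":0,"claw":1},{"offset":[0.4,-0.42,0],"turn":0,"claw":1},{"offset":[0.54,-0.54,0],"turn":0,"claw":1},{"offset":[0.62,-0.6,0],"turn":0,"claw":1}])

```text
t: 7.75
position: [0.5098, -0.0374, 0.176]
tcp_rot: [-3.141, -0.022, -0.005]
contact_force: [1.0, 2.5, 8.6]
finger_gap: 0.261
gripper_force: 15.0
```

```bash
python3 - <<'E'
from cell import r
from arc import *
o=r.get_obs();print(np.round(st(o),3))
E
```

```text
[-0.819  0.119 -0.746 -2.531]
```

Request:
move_arm(plan=[{"offset":[-0.08,0.06,0],"turn":0,"claw":1},{"offset":[-0.15,0.12,0],"turn":0,"claw":1},{"offset":[-0.22,0.18,0],"turn":0,"claw":1},{"offset":[-0.3,0.24,0],"turn":0,"claw":1},{"offset":[-0.37,0.31,0],"turn":0,"claw":1}])

```text
t: 8.17
position: [0.4989, -0.028, 0.176]
tcp_rot: [3.141, 0.022, 0.007]
contact_force: [8.2, 0.1, 2.7]
finger_gap: 0.262
gripper_force: 15.0
```

Request:
move_arm(plan=[{"offset":[-0.07,0.07,0],"turn":0,"claw":1},{"offset":[-0.14,0.14,0],"turn":0,"claw":1},{"offset":[-0.2,0.21,0],"turn":0,"claw":1},{"offset":[-0.26,0.28,0],"turn":0,"claw":1},{"offset":[-0.33,0.35,0],"turn":0,"claw":1}])

```text
t: 8.58
position: [0.4893, -0.0174, 0.176]
tcp_rot: [-3.141, -0.022, -0.008]
contact_force: [13.0, 1.4, -0.3]
finger_gap: 0.263
gripper_force: 15.0
```

Request:
move_arm(plan=[{"offset":[-0.06,0.07,0],"turn":0,"claw":1},{"offset":[-0.12,0.15,0],"turn":0,"claw":1},{"offset":[-0.17,0.23,0],"turn":0,"claw":1},{"offset":[-0.23,0.31,0],"turn":0,"claw":1},{"offset":[-0.28,0.39,0],"turn":0,"claw":1}])

```text
t: 9.0
position: [0.4811, -0.0056, 0.176]
tcp_rot: [-3.141, -0.022, -0.009]
contact_force: [11.8, 0.9, -0.8]
finger_gap: 0.263
gripper_force: 15.0
```

```bash
python3 - <<'E'
from cell import r
from arc import *
o=r.get_obs();print(np.round(st(o),3))
E
```

```text
[ -0.457   0.119   5.334 -10.567]
```

Request:
move_arm(plan=[{"offset":[-0.04,0.09,0],"turn":0,"claw":1},{"offset":[-0.08,0.18,0],"turn":0,"claw":1},{"offset":[-0.12,0.27,0],"turn":0,"claw":1},{"offset":[-0.15,0.36,0],"turn":0,"claw":1},{"offset":[-0.19,0.45,0],"turn":0,"claw":1}])

```text
t: 9.42
position: [0.4746, 0.007, 0.176]
tcp_rot: [3.141, 0.021, 0.005]
contact_force: [3.0, -5.2, 7.3]
finger_gap: 0.263
gripper_force: 15.0
```

```bash
python3 - <<'E'
from cell import r
from arc import *
o=r.get_obs();print(np.round(st(o),3))
E
```

```text
[-0.337  0.119  6.02  -0.606]
```

Request:
move_arm(plan=[{"offset":[-0.04,0.09,0],"turn":0,"claw":1},{"offset":[-0.08,0.18,0],"turn":0,"claw":1},{"offset":[-0.11,0.27,0],"turn":0,"claw":1},{"offset":[-0.14,0.36,0],"turn":0,"claw":1},{"offset":[-0.17,0.45,0],"turn":0,"claw":1}])

```text
t: 9.83
position: [0.4693, 0.0205, 0.1759]
tcp_rot: [3.141, 0.02, 0.005]
contact_force: [1.9, -4.5, 9.9]
finger_gap: 0.264
gripper_force: 15.0
```

Request:
move_arm(plan=[{"offset":[-0.03,0.09,0],"turn":0,"claw":1},{"offset":[-0.06,0.19,0],"turn":0,"claw":1},{"offset":[-0.08,0.28,0],"turn":0,"claw":1},{"offset":[-0.1,0.37,0],"turn":0,"claw":1},{"offset":[-0.11,0.46,0],"turn":0,"claw":1}])

```text
t: 10.25
position: [0.4658, 0.0343, 0.1759]
tcp_rot: [3.14, 0.02, 0.004]
contact_force: [-1.7, -6.5, 11.5]
finger_gap: 0.264
gripper_force: 15.0
```

Request:
move_arm(plan=[{"offset":[-0.02,0.09,0],"turn":0,"claw":1},{"offset":[-0.03,0.19,0],"turn":0,"claw":1},{"offset":[-0.05,0.28,0],"turn":0,"claw":1},{"offset":[-0.06,0.38,0],"turn":0,"claw":1},{"offset":[-0.07,0.47,0],"turn":0,"claw":1}])

```text
t: 10.67
position: [0.4638, 0.0484, 0.1759]
tcp_rot: [3.141, 0.02, 0.005]
contact_force: [2.3, -4.7, 10.8]
finger_gap: 0.263
gripper_force: 15.0
```

Request:
move_arm(plan=[{"offset":[-0.01,0.1,0],"turn":0,"claw":1},{"offset":[-0.01,0.19,0],"turn":0,"claw":1},{"offset":[-0.01,0.29,0],"turn":0,"claw":1},{"offset":[-0.01,0.38,0],"turn":0,"claw":1},{"offset":[-0.01,0.48,0],"turn":0,"claw":1}])

```text
t: 11.08
position: [0.4636, 0.0626, 0.1759]
tcp_rot: [3.14, 0.02, 0.004]
contact_force: [2.1, -7.6, 11.0]
finger_gap: 0.259
gripper_force: 15.0
```

Request:
move_arm(plan=[{"offset":[0,0.05,0],"turn":0,"claw":1},{"offset":[0,0.1,0],"turn":0,"claw":1},{"offset":[0.01,0.14,0],"turn":0,"claw":1},{"offset":[0.01,0.19,0],"turn":0,"claw":1},{"offset":[0.01,0.24,0],"turn":0,"claw":1}])

```text
t: 11.5
position: [0.464, 0.0695, 0.1759]
tcp_rot: [3.14, 0.02, 0.005]
contact_force: [3.0, -9.3, 9.2]
finger_gap: 0.265
gripper_force: 15.0
```

Request:
move_arm(plan=[{"offset":[0,0.02,0],"turn":0,"claw":1},{"offset":[0,0.04,0],"turn":0,"claw":1},{"offset":[0.01,0.06,0],"turn":0,"claw":1},{"offset":[0.01,0.08,0],"turn":0,"claw":1}])

```text
t: 11.83
position: [0.4642, 0.0717, 0.1759]
tcp_rot: [3.14, 0.02, 0.004]
contact_force: [1.7, -9.7, 10.7]
finger_gap: 0.261
gripper_force: 15.0
```

The push is 9.4 N, which counts as firm. I'll let go and lift.

Request:
move_arm(plan=[{"offset":[0,0,0],"turn":0,"claw":0.3},{"offset":[0,0,0],"turn":0,"claw":0},{"offset":[0,0,0],"turn":0,"claw":-0.2},{"offset":[0,0,0],"turn":0,"claw":-0.2},{"offset":[0,0,0],"turn":0,"claw":-0.2}])

```text
t: 12.25
position: [0.463, 0.0732, 0.1747]
tcp_rot: [-3.141, -0.022, -0.001]
contact_force: [-0.8, -0.1, 0.6]
finger_gap: 0.578
gripper_force: 0.0
```

Request:
move_arm(plan=[{"offset":[0,0,1],"turn":0,"claw":-0.2},{"offset":[0,0,2],"turn":0,"claw":-0.2},{"offset":[0,0,3],"turn":0,"claw":-0.2},{"offset":[0,0,4],"turn":0,"claw":-0.2},{"offset":[0,0,4],"turn":0,"claw":-0.2}])

```text
t: 12.67
position: [0.4646, 0.0739, 0.2995]
tcp_rot: [-3.141, -0.023, -0.01]
contact_force: [0.2, 0.2, 0.7]
finger_gap: 0.605
gripper_force: 0.0
```

```bash
python3 - <<'E'
from cell import r
from h import *
c=r.capture("wrist");s=r.capture("scene");o=r.get_obs();print(o["position"],o["contact_force"])
f=lambda i,k:cv2.resize(i[:,:,::-1],None,fx=k,fy=k,interpolation=cv2.INTER_CUBIC)
A=f(s["img"][165:315,260:395],2.66)[:399];B=f(c["img"],.62)
H=max(len(A),len(B));P=lambda i:cv2.copyMakeBorder(i,0,H-len(i),0,0,cv2.BORDER_CONSTANT)
cv2.imwrite("pics/end.png",np.hstack([P(A),P(B)]))
E
```

```text
[0.46317382 0.07332126 0.29504967] [ 0.20277244 -0.18966063 -0.11665548]
```

View pics/end.png

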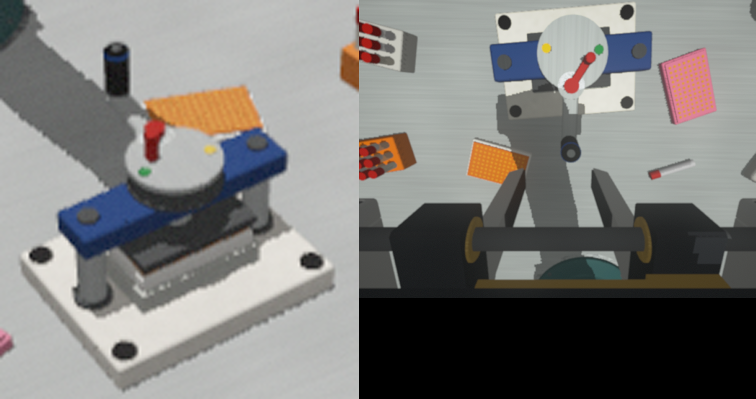

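The picture shows the lever at the green dot, the platen down on the plate and the gripper clear of everything. I'm handing the job in.

```bash
python3 -c "
from cell import r
print(r.sign_off())"
```

```text
the job is handed in; nothing more can be done
None
```

The job is handed in, with no verdict returned: lever at the green (tighten) side, plate clamped at about 9.4 N on the handle post, gripper open and clear, and no other bench item touched.

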